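# Inspect a glass rod with the reading lens at its focal height

## Task

Lay the thick glass rod across both notched forks of the inspection stand, its middle about midway between them, and let go of it. Then pick up the reading lens by its handle and hold it level and still with the lens centred over the midpoint between the forks, at the height of the pointer on the stand's post, with the lens touching neither rod nor stand; finish while still holding it there. Do not shift the pointer or the other things on the bench.

Things in the scene. Friction and masses are not known exactly. Their poses are not given: they have to be found in the camera images.
- rod: Thick straight amber glass rod, 150 mm long, 10 mm thick, about 30 g, lying flat on the bench left or right of the stand; no other loose rod lies there. Origin in the middle of its underside, y axis along its length, z up.
- rod_mid (a point): The very middle of the glass rod, 5 mm above its underside.
- stand: Inspection stand, fixed to the bench: wooden base plate 10 mm thick with two upright aluminium forks and a thin steel post. Origin on the bench, under the midpoint between the forks; y axis runs from fork to fork and on to the post, z up. The plate spans x -37 to +37, y -56 to +155 mm. The post stands at y = +130 mm, 9 mm thick, 160 mm high above the bench.
- cradle (a point): Midpoint between the forks at the height of the notch floors, 60 mm above the bench; axes as the stand. Forks at y = -32 and +32 mm, 8 mm thick along y (56 mm free between). Each ends in a notch open upwards, floor 13 mm wide along x, prongs flaring to 28 mm at their tips 75 mm above the bench (37 mm over all). A seated rod has its underside here, its length along y.
- focus_mark (a point): Tip (mid thickness) of the flat 3 mm steel pointer on a collar on the stand's post; it points from the post to the forks, tip at y = +99 mm in the stand's axes. Its height, 105 to 140 mm above the bench, differs each time and is the focal height for the middle of the lens. The collar slides if pushed with more than about 4 N.
- loupe: Reading lens lying flat left or right of the stand, about 80 g: round lens in a dark steel rim (56 mm across, 9 mm thick) on a straight flat-sided dark wooden handle 16 mm wide, 15 mm high. Origin at the underside of the handle, x along the handle to the lens, z up, square to the lens. Handle spans x -51 to +39 mm; centre of mass within 30 mm of the origin, towards the lens.
- lens (a point): Centre of the lens: 80 mm along x from the reading lens's origin and 7.5 mm above its underside (mid height of the handle).
- frit_0: Bystander: small lidded jar, 45 mm wide, 62 mm high, upright near the right rear; origin under its centre.
- frit_1: Bystander: small lidded jar of the same size, right rear; origin under its centre.
- frit_2: Bystander: small lidded jar of the same size, behind the stand to the right; origin under its centre.
- dropper: Bystander: brown dropper bottle, 34 mm wide, 98 mm high, behind the stand; origin under its centre.
- tape: Bystander: roll of tape lying flat, 69 mm across, 18 mm high, behind the stand; origin under its centre.
- nippers: Bystander: hand nippers lying flat, 145 mm long along y, 12 mm high, behind the stand to the left; origin under the middle.
- spectacles: Bystander: spectacles lying flat, 136 mm long along y, 45 mm in x, 15 mm high, on the front of the bench before the stand; origin under the middle.
- paddle: Bystander: flat paddle with a wooden handle, 226 mm long along y, 20 mm high, far left; origin under the middle.

How it is judged (in metres and radians):
On the way:
1. the rod lies in both forks, let go and at rest (z of rod_mid in the frame of cradle between 0.001 and 0.009 m and x of rod_mid in the frame of cradle between -0.005 and 0.005 m and y of rod_mid in the frame of cradle between -0.02 and 0.02 m and angle between the y axis of rod and the y axis of stand, either way round below 0.08 rad and linear speed of rod below 0.02 m/s and contact force between the fingers and rod below 0.1 N), for 0.2 s.
At the end, for the whole second after the job is handed in: The released rod rests in both notches, its middle within 20 mm of midway; the gripper holds the reading lens still, level within 7 degrees, lens centre within 10 mm horizontally of the midpoint between the forks and 6 mm of the pointer's height, touching neither stand nor rod (all of step 1 and horizontal distance between lens and cradle below 0.01 m and z of lens in the frame of focus_mark between -0.006 and 0.006 m and angle between loupe's own z axis and vertical below 0.12 rad and linear speed of loupe below 0.02 m/s and angular speed of loupe below 0.2 rad/s and contact force between the fingers and loupe above 1 N and contact force between loupe and stand below 0.1 N and contact force between loupe and rod below 0.1 N); the arm keeps its last pose, push and grip.
It fails at once if the pointer is shifted by more than 5 mm (distance of focus_mark from where it was at the start of the episode above 0.005 m).
It fails at once if one of the other things on the bench is moved by more than 30 mm (distance of any of frit_0, frit_1, frit_2, dropper, tape, nippers, spectacles, paddle from where it was at the start of the episode above 0.03 m).
It also fails if it takes over 54 s, if anything falls off the work surface, if the arm or the gripper's body presses on something with over 40 N, if the wrist force passes 120 N, or if a joint passes its speed limit or range.

## Robot

A 6-joint arm with a two-finger parallel gripper is mounted at the origin on a cart in front of the work surface, level with it; the furniture and walls round the work are solid. World frame = base frame: x ahead of the robot, y to its left, z up, the work surface at z = 0. Lengths are in mm, angles in rad, forces in N, time in s.
With the tool pointing down it reaches from about 350 to 775 mm from the base axis. Payload 7.3 kg.
Tool frame: the origin (TCP) lies on the front face of the gripper's body, between the roots of the fingers; the fingertips stand 66 mm ahead of it and the grasp point (between the pads) lies 47 mm ahead of it (bot.tcp_to_grasp is the z of the grasp point in the tool frame, in mm); z points along the fingers, y is the direction in which the jaws open and shut (so a half turn about z gives the same grasp; the last joint's range is limited). The gripper opens to 92 mm and grips with 3 to 60 N. Pads are 19 mm wide; open, the fingers measure 130 mm over their backs; the gripper's body (75 mm by 190 mm) begins 47 mm behind the grasp point.
Start: joints at [-1.292, 0.342, 1.524, -0, 1.275, -0.146], TCP at [216.395, -478.343, 292.241] pointing down, gripper open.
Joint ranges: [-2.53, 2.53], [-0.77, 2.02], [0.04, 2.7], [-1, 4.14], [0.28, 2.66], [-3.11, 3.11]. Speed limits (rad/s): [2.57, 2.57, 3.14, 3.14, 3.14, 3.14].

## Interface

Orientations are given as [roll, pitch, yaw] about the fixed x, y, z axes, in that order (R = Rz(yaw) Ry(pitch) Rx(roll)).
In Python, from plant import bot gives the robot as it stands.
- The arm moves only by the tool carry_out, never from a script. Its argument "deltas" is a list that holds one entry, the list of rows, each a list of 4 numbers: the shift along the tool's x, y, z in mm, then the turn about the tool's z in units of 5 degrees (1.0 is 5 degrees). A call has 1 to 20 rows; each row is the pose to reach, as a shift and turn from the pose commanded when the call began, along the tool's axes at that moment; what a row does not reach only later rows make up. A row lasts 1/10 s, in which the tool goes at most 50 mm and 8.59 degrees, less where a joint would pass 70% of its speed; a pose out of reach is approached as far as the arm can. A call with a gripper value outside its range is refused whole. "fingers" is the finger opening in mm, from 0 to 91.8, set as the call begins (left out, the last holds). The fingers move at their own pace and stop on an object; the grip force is fixed at half the most. Time passes only in rows, so rows that repeat a pose let the fingers close. It gives the time, the measured TCP pose, the force and the opening at its end, in the units of the state.
- bot.get_obs(): the state, without advancing time (a new reading comes with each control period).
- bot.capture(name): name is "side" or "top"; returns (picture, depth): 384x512x3 uint8, blue, green, red; 384x512 float32, mm along the optical axis (not along the pixel's ray), 0 where there is no reading.
- bot.camera_model(name): a dict with "K" (3x3 intrinsics, pixels), "distortion" ([k1, k2, p1, p2, k3] as OpenCV has them; the pictures are not rectified), "camera_from_world" (4x4, takes a point from world to camera coordinates). Camera axes: x right, y down, z forward; pixel columns grow to the right and rows downward; lengths in mm; the calibration is good to about 2 mm. A picture is of the moment at which its call begins. camera_model takes no time and is no camera call.
- bot.close_job(): hands the job in, once; it reports no verdict.
The state is a dict: "time": time; "joint_positions": joint angles; "dq": joint speeds; "tau": joint torques, N m; "tool_pos": TCP position; "tcp_rot": TCP orientation; "contact_force": force on the tool from outside, world axes, zero at the start; "moment": the same for the moment, N m; "grip_width": finger opening in mm.
Only numpy, scipy, OpenCV 4.12 (cv2) and the standard library are available. Lean on these libraries where they do the work, as an engineer would, in place of code of your own. Each camera call takes 0.05 s, during which the arm holds its last target. There are 200 camera calls.

## Working session

There is one attempt and no reset: what is moved stays moved. The work goes in short steps, Python scripts to look and compute and a tool call to move; the robot and the scene stay as the last step left them, time stands still between calls to the robot, and variables do not carry over. Pictures are saved under pics/ and viewed, about 8 in all and at most 12, crops included, and the job is handed in when it is done.

Besides the shell and the picture viewer there is one more tool, called after "Request:" as a command line: name --argument value ..., lists and objects as JSON in quotes. carry_out: Moves the arm, as the interface text tells. Its arguments: {"type":"object","properties":{"deltas":{"type":"array","items":{"type":"array","items":{"type":"array","items":{"type":"number"}}}},"fingers":{"type":"number"}},"required":["deltas"]}

```bash
mkdir -p pics; ls
python3 - <<'E'
from plant import bot
import cv2,numpy as np
for n in("top","side"):
    p,d=bot.capture(n); cv2.imwrite(f"pics/{n}0.png",p); np.savez(f"{n}0.npz",p=p,d=d)
    m=bot.camera_model(n); print(n,m["K"],m["distortion"],m["camera_from_world"])
print(bot.get_obs())
a=[cv2.imread(f"pics/{n}0.png") for n in("top","side")]
E
```

```text
pics
top [[444.28330339   0.         257.19392292]
 [  0.         444.28330339 180.13529743]
 [  0.           0.           1.        ]] [-0.02150248  0.          0.          0.          0.        ] [[-2.72645445e-02 -9.99609200e-01 -6.17180766e-03  1.32755531e+02]
 [-9.77077396e-01  2.79529999e-02 -2.11041211e-01  5.49229166e+02]
 [ 2.11131257e-01  2.76391261e-04 -9.77457680e-01  1.28488606e+03]
 [ 0.00000000e+00  0.00000000e+00  0.00000000e+00  1.00000000e+00]]
side [[452.44905961   0.         251.67776571]
 [  0.         452.44905961 196.32906378]
 [  0.           0.           1.        ]] [0.04819045 0.         0.         0.         0.        ] [[ 9.99996090e-01  2.35680082e-03  1.50501076e-03 -5.67566591e+02]
 [ 2.56101778e-03 -5.55773504e-01 -8.31329810e-01  1.37470088e+02]
 [-1.12283367e-03  8.31330414e-01 -5.55777367e-01  1.38553891e+03]
 [ 0.00000000e+00  0.00000000e+00  0.00000000e+00  1.00000000e+00]]
{'time': 0.1, 'joint_positions': array([-1.29203549e+00,  3.42614064e-01,  1.52493387e+00,  5.57404885e-06,
        1.27537757e+00, -1.45981923e-01]), 'dq': array([-1.07516791e-03, -1.48971085e-03, -2.34643086e-03, -1.04213602e-03,
       -9.07228952e-05,  2.40416168e-04]), 'tau': array([ 1.49335719e-03, -4.32005775e+01, -2.44693583e+01,  7.18505052e-02,
        5.26183890e-02, -5.86485953e-05]), 'tool_pos': array([ 216.29884445, -478.06940341,  291.63030721]), 'tcp_rot': array([-3.14027476e+00, -1.99154842e-04,  4.24741006e-01]), 'contact_force': array([ 0.14160206, -0.55865814,  1.14244476]), 'moment': array([0.02586407, 0.03025477, 0.03616433]), 'grip_width': 91.65814078734692}
```

View pics/top0.png

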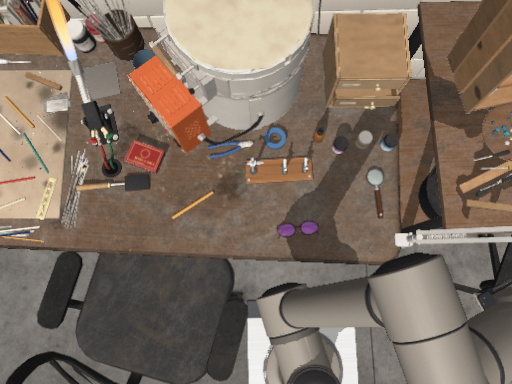

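View pics/side0.png

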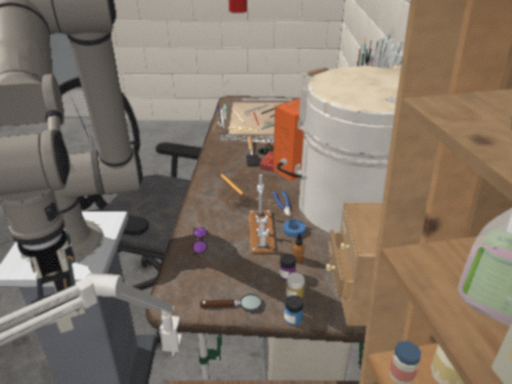

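The top view shows the rod at about (192,205), the stand at (279,168) with its post to the left at (252,163), the loupe's lens at (376,177) and its handle end at (379,217). The side view shows the pointer and post at (261,188). There is a lamp at the lower right.

```bash
cat > h.py <<'E'
import numpy as np,cv2
from plant import bot
def cam(n):
    m=bot.camera_model(n);T=np.array(m["camera_from_world"]);return np.array(m["K"]),np.array(m["distortion"]),T
def ray(n,uv):
    K,D,T=cam(n);q=cv2.undistortPoints(np.array(uv,float).reshape(-1,1,2),K,D)[:,0]
    R=T[:3,:3];return -R.T@T[:3,3],np.c_[q,np.ones(len(q))]@R
def onz(n,uv,z):
    c,r=ray(n,uv);return c+r*((z-c[2])/r[:,2])[:,None]
def dep(n,uv,d):
    c,r=ray(n,uv);return c+r*np.array(d)[:,None]
def proj(n,P):
    K,D,T=cam(n);return cv2.projectPoints(np.array(P,float).reshape(-1,1,3),cv2.Rodrigues(T[:3,:3])[0],T[:3,3],K,D)[0][:,0]
def tri(uvt,uvs):
    c1,r1=ray("top",uvt);c2,r2=ray("side",uvs);r1,r2=r1[0],r2[0]
    s=np.linalg.lstsq(np.c_[r1,-r2],c2-c1,rcond=None)[0];a,b=c1+s[0]*r1,c2+s[1]*r2
    return (a+b)/2,np.linalg.norm(a-b)
def blobs(m,roi,amin=20):
    x0,y0,x1,y1=roi;k=np.zeros(m.shape,np.uint8);k[y0:y1,x0:x1]=m[y0:y1,x0:x1]
    cs=cv2.findContours(k,cv2.RETR_EXTERNAL,cv2.CHAIN_APPROX_NONE)[0]
    return sorted([c for c in cs if cv2.contourArea(c)>amin],key=cv2.contourArea)[::-1]
E
python3 - <<'E'
from h import *
np.set_printoptions(precision=1,suppress=True)
t=np.load("top0.npz");p,d=t["p"],t["d"];hsv=cv2.cvtColor(p,cv2.COLOR_BGR2HSV)
# rod
m=((hsv[...,1]>150)&(hsv[...,2]>150)&(hsv[...,0]<25)).astype(np.uint8)
c=blobs(m,(165,180,225,225))[0];r=cv2.minAreaRect(c);b=cv2.boxPoints(r);print("rod",r,onz("top",b,5))
M=cv2.moments(c);print("rodc",onz("top",[M['m10']/M['m00'],M['m01']/M['m00']],5))
# plate
x,y=np.meshgrid(np.arange(512),np.arange(384))
P=dep("top",np.c_[x.ravel(),y.ravel()],d.ravel()).reshape(384,512,3)
np.save("P.npy",P)
print("heights stand"); print(P[154:184:1,244:316:3,2].round(0).astype(int))
print("loupe h",P[165:222:4,366:390:2,2].round(0).astype(int))
for n in("top","side"):
    q=np.load(n+"0.npz")["p"]
    x0,y0,x1,y1=(240,148,320,190) if n=="top" else (235,165,295,260)
    cv2.imwrite(f"pics/{n}c.png",cv2.resize(q[y0:y1,x0:x1],None,fx=7 if n=="top" else 6,fy=7 if n=="top" else 6,interpolation=cv2.INTER_CUBIC))
a=cv2.imread("pics/topc.png");b=cv2.imread("pics/sidec.png")
cv2.imwrite("pics/l.png",cv2.resize(np.load("top0.npz")["p"][160:225,355:395],None,fx=8,fy=8))
# loupe rough
print("lens/handle",onz("top",[[376,177],[379,217]],7))
s=np.load("side0.npz")["d"];x,y=np.meshgrid(np.arange(512),np.arange(384))
# high obstacles in work area
for n,dd in(("top",d),("side",s)):
    Q=dep(n,np.c_[x.ravel(),y.ravel()],dd.ravel());k=(dd.ravel()>0)&(Q[:,2]>110)&(Q[:,0]>250)&(Q[:,0]<850)&(abs(Q[:,1])<500)
    Q=Q[k]
    for g in sorted({tuple(v) for v in (Q[:,:2]//100*100).astype(int)}):
        z=Q[(Q[:,:2]//100*100==g).all(1)][:,2]
        if len(z)>8: print(n,g,len(z),z.max().round(),end=";")
E
```

```text
Traceback (most recent call last):
IndexError: list index out of range
```

Run:
```python
from h import *
np.set_printoptions(precision=1,suppress=True,linewidth=250)
t=np.load("top0.npz");p,d=t["p"],t["d"];hsv=cv2.cvtColor(p,cv2.COLOR_BGR2HSV)
print(hsv[205,188:197],hsv[190,180])
ref=hsv[205,192].astype(int)
m=((hsv[...,1]>150)&(hsv[...,2]>120)&(hsv[...,0]<30)).astype(np.uint8)
for c in blobs(m,(165,180,225,225),10)[:2]:
    r=cv2.minAreaRect(c);b=cv2.boxPoints(r);print("rod",r,onz("top",b,5))
    M=cv2.moments(c);print("rodc",onz("top",[M['m10']/M['m00'],M['m01']/M['m00']],5))
x,y=np.meshgrid(np.arange(512),np.arange(384))
P=dep("top",np.c_[x.ravel(),y.ravel()],d.ravel()).reshape(384,512,3)
np.save("P.npy",P)
print("heights stand"); print(P[154:184:2,244:316:3,2].round(0).astype(int))
print("loupe h",P[165:222:4,366:390:2,2].round(0).astype(int))
for n,(x0,y0,x1,y1),f in(("top",(240,148,320,190),8),("side",(235,165,295,260),6)):
    q=np.load(n+"0.npz")["p"]
    cv2.imwrite(f"pics/{n}c.png",cv2.resize(q[y0:y1,x0:x1],None,fx=f,fy=f,interpolation=cv2.INTER_CUBIC))
print("lens/handle",onz("top",[[376,177],[379,217]],7))
s=np.load("side0.npz")["d"]
for n,dd in(("top",d),("side",s)):
    Q=dep(n,np.c_[x.ravel(),y.ravel()],dd.ravel());k=(dd.ravel()>0)&(Q[:,2]>110)&(Q[:,0]>250)&(Q[:,0]<850)&(abs(Q[:,1])<500)
    Q=Q[k]
    for g in sorted({tuple(v) for v in (Q[:,:2]//100*100).astype(int).tolist()}):
        z=Q[(Q[:,:2]//100*100==g).all(1)][:,2]
        if len(z)>8: print(n,g,len(z),z.max().round(),end=";")
```

```text
[[ 16 117 118]
 [ 16 148 160]
 [ 16 151 208]
 [ 17 148 229]
 [ 18 145 236]
 [ 17 145 231]
 [ 16 146 189]
 [ 15 118 136]
 [ 13  96 119]] [ 13  89 114]
heights stand
[[   1   -5   -2    2   -3   -3   -1    3   -3   -3    3    6    0    1    3 1373    2   -5   -5   -1   -1   -3   -2   -1]
 [  -5   -1   -1   -1   -2   -1   -1   -3   -1   -2    1   -5   -4   -1    1    0    6    0   -4   -3   -4    3   -3   -4]
 [1373   -1    0  159   -6   -3   -1    4    0    1    0    2   -1   -2   -1    7    8   10   12   10   11   68    9    2]
 [   0    1    3  162   11   10   13    8   10    8   10   10   12    8   71    7    9   10   10    8    6   64    4   -7]
 [   0    7  117  139  112  107  112    8   12   14   11   12    9   10   62    8   12   10    8    9    9   57   10    1]
 [   2  114  117  118  113  113    8   10    7    4    6    8    9   11   58   10    7    9    1   11   43   55   10   -2]
 [   0   11    8  111   12    7    8   10    8    6    6    6    7   15   57    7    6   11    5   10   42   57   14   -2]
 [   0   10   10   69    9    8    6    9    8   13    7    7    8   20   6
[... 2262 characters left out ...]
0, -200) 1252 714.0;side (200, -100) 489 641.0;side (200, 0) 54 256.0;side (300, -500) 329 297.0;side (300, -400) 83 171.0;side (500, 100) 66 163.0;side (600, 100) 71 177.0;side (600, 200) 648 306.0;side (600, 300) 531 309.0;side (700, -500) 234 778.0;side (700, -400) 125 209.0;side (700, -300) 402 228.0;side (700, -200) 171 189.0;side (700, -100) 33 422.0;side (700, 0) 3491 441.0;side (700, 100) 939 441.0;side (700, 200) 881 441.0;side (700, 300) 158 429.0;side (800, -500) 2570 777.0;side (800, -400) 859 229.0;side (800, -300) 739 229.0;side (800, -200) 624 228.0;side (800, -100) 1995 440.0;side (800, 0) 422 441.0;side (800, 100) 228 442.0;side (800, 200) 187 442.0;side (800, 300) 34 440.0;
```

View pics/topc.png

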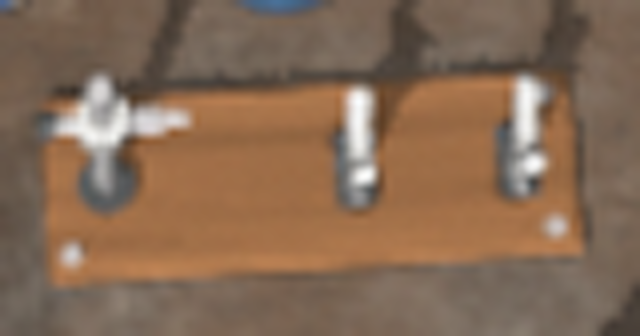

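View pics/sidec.png

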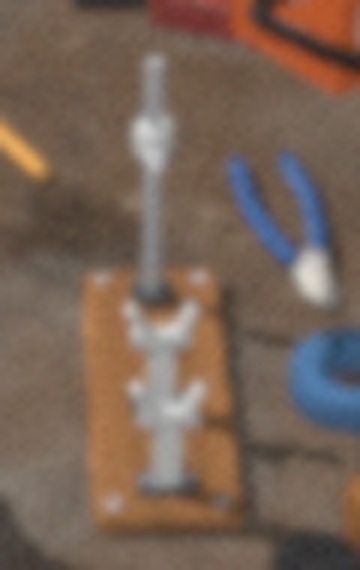

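The top crop shows the wooden plate, the forks at about (285,167) and (306,166) and the pointer tip at about (263.7,163). In the side crop the collar is at about (260,188).

```bash
cat > meas.py <<'E'
from h import *
np.set_printoptions(precision=1,suppress=True,linewidth=200)
def avg(n,k=6):
    P=[];D=[]
    for _ in range(k):
        p,d=bot.capture(n);P.append(p.astype(float));D.append(np.where(d>0,d,np.nan))
    return np.mean(P,0).astype(np.uint8),np.nanmean(D,0)
E
python3 - <<'E'
from meas import *
p,d=avg("top",6);ps,ds=avg("side",6);np.savez("avg.npz",p=p,d=d,ps=ps,ds=ds)
hsv=cv2.cvtColor(p,cv2.COLOR_BGR2HSV)
m=((hsv[...,1]>125)&(hsv[...,2]>140)&(hsv[...,0]<30)).astype(np.uint8)
c=blobs(m,(165,180,225,225),10)[0];q=onz("top",c[:,0],5)[:,:2].astype(np.float32)
r=cv2.minAreaRect(q);print("rod",r,cv2.boxPoints(r),q.mean(0))
# plate: wood mask, height ~10
print(hsv[178,270:290:5],hsv[190,275])
m=((hsv[...,1]>110)&(hsv[...,0]<20)&(hsv[...,2]>90)).astype(np.uint8)
m=cv2.morphologyEx(m,cv2.MORPH_CLOSE,np.ones((5,5)))
c=blobs(m,(235,148,325,192),100)[0];q=onz("top",c[:,0],10)[:,:2].astype(np.float32)
r=cv2.minAreaRect(q);print("plate",r,cv2.boxPoints(r))
# pointer
x,y=np.meshgrid(np.arange(512),np.arange(384));uv=np.c_[x.ravel(),y.ravel()]
for n,dd in(("top",d),("side",ds)):
    Q=dep(n,uv,dd.ravel());k=(Q[:,2]>95)&(Q[:,0]>470)&(Q[:,0]<620)&(Q[:,1]>20)&(Q[:,1]<150)
    print(n);print(np.c_[uv[k],Q[k]])
print(tri([263.7,163],[260,191]))
# loupe: height>5 
Q=dep("top",uv,d.ravel());k=(Q[:,2]>6)&(x.ravel()>360)&(x.ravel()<392)&(y.ravel()>163)&(y.ravel()<224)
W=onz("top",uv[k],9)[:,:2];print("loupe",W.min(0),W.max(0))
H=W[W[:,0]<515];L=W[W[:,0]>530]
vx,vy,x0,y0=cv2.fitLine(H.astype(np.float32),cv2.DIST_L2,0,.01,.01).ravel();print("handle",vx,vy,x0,y0,H.min(0),H.max(0),"lensc",cv2.minEnclosingCircle(L.astype(np.float32)))
E
```

```text
rod ((491.93988037109375, 321.761962890625), (10.497949600219727, 148.90768432617188), 31.663537979125977) [[448.4 382.4]
 [526.6 255.6]
 [535.5 261.1]
 [457.3 387.9]] [492.1 321.7]
[[ 13 143 164]
 [ 13 141 165]
 [ 13 140 169]
 [ 13 142 172]] [ 12  83 120]
plate ((595.3175659179688, 49.82357406616211), (75.73330688476562, 210.00439453125), 1.802662968635559) [[554.2 153.6]
 [560.8 -56.3]
 [636.5 -53.9]
 [629.9 156. ]]
top
[[252.  158.  595.3 130.3 159.6]
 [253.  158.  595.2 127.4 159.7]
 [251.  159.  592.9 133.2 158.1]
 [252.  159.  592.5 130.3 159.5]
 [253.  159.  592.  127.5 160.9]
 [251.  160.  590.2 133.3 157.5]
 [252.  160.  589.7 130.4 158.9]
 [253.  160.  589.7 127.6 158.4]
 [254.  160.  600.1 125.  119. ]
 [250.  161.  597.1 136.7 120.2]
 [251.  161.  591.4 133.5 141.4]
 [252.  161.  588.3 130.5 152.9]
 [253.  161.  588.3 127.7 153. ]
 [254.  161.  593.1 125.  134.3]
 [255.  161.  596.1 122.2 122.3]
 [246.  162.  595.6 148.6 115.5]
 [250.  162.  593.8 136.8 121.4]
 [251.  162.  591.8 133.8 128.6]
 [252.  162.  588.7 130.8 140.4]
 [253.  162.  588.5 127.9 140.7]
 [254.  162.  
[... 4196 characters left out ...]
 587.1 122.7 105.4]
 [259.  191.  590.  111.  113. ]
 [260.  191.  593.2 111.  113. ]
 [261.  191.  596.3 110.  113.7]
 [262.  191.  599.7 122.5 105.5]
 [259.  192.  590.  108.  111.2]
 [260.  192.  593.1 105.4 112.9]
 [261.  192.  596.1 103.3 114.3]
 [259.  193.  590.4 126.8  95.1]
 [260.  193.  593.  101.2 112. ]
 [261.  193.  596.1  98.8 113.6]]
(array([591.3,  97.3, 121.4]), np.float64(3.2835015711414828))
loupe [ 433.2 -278.6] [ 589.1 -227.2]
handle 0.9997411 0.022753669 471.95383 -256.60757 [ 433.2 -265.4] [ 515.  -247.6] lensc ((560.2794799804688, -252.943603515625), 29.68961524963379)meas.py:7: RuntimeWarning: Mean of empty slice
  return np.mean(P,0).astype(np.uint8),np.nanmean(D,0)
```

Run:
```python
from meas import *
a=np.load("avg.npz");x,y=np.meshgrid(np.arange(512),np.arange(384));uv=np.c_[x.ravel(),y.ravel()]
for n,k in(("top","d"),("side","ds")):
    Q=dep(n,uv,a[k].ravel());b=np.isfinite(Q[:,2])
    L=Q[b&(Q[:,2]>60)&(Q[:,0]>255)&(Q[:,0]<450)&(Q[:,1]<-280)&(Q[:,1]>-800)]
    for y0 in range(-800,-280,50):
        s=L[(L[:,1]>=y0)&(L[:,1]<y0+50)]
        if len(s): print(n,y0,len(s),s.min(0),s.max(0))
    for y0 in range(-300,300,50):
        s=Q[b&(Q[:,2]>120)&(Q[:,0]>500)&(Q[:,1]>=y0)&(Q[:,1]<y0+50)]
        if len(s): print(n,"rear",y0,np.percentile(s[:,0],1),s[:,2].max())
```

```text
top -500 313 [ 333.9 -496.8  218.3] [ 374.6 -450.2  297. ]
top -450 393 [ 338.3 -449.9  148.4] [ 380.8 -400.   240.9]
top -400 344 [ 343.5 -399.9   86.9] [ 384.3 -350.3  174. ]
top -350 129 [ 297.4 -350.    60. ] [ 388.7 -331.4  235.3]
top rear -300 770.8067914241117 227.46466720269154
top rear -250 771.6446711210912 227.80521934860235
top rear -200 772.3021733226742 228.06040815219785
top rear -150 773.4541870886527 227.1596649029825
top rear -50 800.7050726996417 438.32951519504445
top rear 0 752.0867915769346 438.94200072728904
top rear 50 727.887229700162 439.0725057167522
top rear 100 595.3327281540203 439.3768230968649
top rear 150 660.8791088247158 439.30762875485357
top rear 200 650.1782260604976 439.13956329921587
top rear 250 664.0884069303573 439.52135303979003
side -700 467 [ 255.  -670.   383.2] [ 277.3 -650.   421.6]
side -650 1436 [ 259.4 -649.9  377.8] [ 338.  -600.1  421.3]
side -600 898 [ 255.3 -600.   293. ] [ 369.8 -550.   417.2]
side -550 1087 [ 255.  -549.8  277.6] [ 372.1 -500.   573.4]
side -500 1455 [ 255.  -500.   213.5] [ 376.7 -450.   591.3]
side -450 225 [ 255.1 -449.9  147.7] [ 381.2 -400.6  587.8]
side -400 164 [ 255.1 -399.9   60.5] [ 385.7 -350.1  570.6]
side -350 38 [ 358.7 -350.    61.1] [ 389.2 -341.   102.2]
side rear -300 770.853814401536 226.39390553962141
side rear -250 771.7063448059392 226.50003922624728
side rear -200 772.7959049538786 226.70699889165917
side rear -150 773.671531295109 226.32460024746956
side rear -50 802.632550893247 439.7749755358896
side rear 0 752.4741417998414 442.23067798545316
side rear 50 722.0982228997358 441.66574443522506
side rear 100 590.003955482733 440.278446367681
side rear 150 660.0940966334838 439.91718245599253
side rear 200 651.2981839055917 439.7740937516424
side rear 250 666.0685237172356 439.8609925993009
```

Request:
carry_out --deltas '[[[0,0,-50,0],[0,0,-100,0],[0,0,-140,0],[321,-215,-140,-19.5],[321,-215,-140,-19.5],[321,-215,-140,-19.5],[321,-215,-140,-19.5],[321,-215,-140,-19.5],[321,-215,-140,-19.5],[321,-215,-140,-19.5],[321,-215,-140,-19.5],[321,-215,-140,-19.5],[321,-215,-140,-19.5],[321,-215,-140,-19.5],[321,-215,-140,-19.5]]]'

```text
time: 2.2
tool_pos: [420.3, -149.9, 432.3]
tcp_rot: [-3.142, 0.0, 2.132]
contact_force: [-0.4, 0.2, -0.5]
grip_width: 92.1
```

Request:
carry_out --deltas '[[[361,312,0,0.1],[361,312,0,0.1],[361,312,0,0.1],[361,312,0,0.1],[361,312,0,0.1],[361,312,0,0.1],[361,312,0,0.1],[361,312,0,0.1],[361,312,0,0.1],[361,312,0,0.1],[361,312,50,0.1],[361,312,100,0.1],[361,312,150,0.1],[361,312,200,0.1],[361,312,250,0.1],[361,312,300,0.1],[361,312,330,0.1],[361,312,350,0.1],[361,312,360,0.1],[361,312,364,0.1]]]'

```text
time: 4.2
tool_pos: [494.7, 321.0, 67.4]
tcp_rot: [-3.14, -0.0, 2.118]
contact_force: [-1.0, 0.2, 0.9]
grip_width: 91.9
```

Request:
carry_out --deltas '[[[0,0,0,0],[0,0,0,0],[0,0,0,0],[0,0,0,0],[0,0,0,0],[0,0,0,0],[0,0,0,0],[0,0,0,0],[0,0,0,0],[0,0,0,0],[0,0,0,0],[0,0,0,0]]]' --fingers 0

```text
time: 5.4
tool_pos: [494.8, 321.1, 68.1]
tcp_rot: [-3.141, 0.0, 2.118]
contact_force: [-0.3, 0.2, -0.7]
grip_width: 9.1
```

Request:
carry_out --deltas '[[[0,0,-20,0],[0,0,-60,0],[0,0,-110,0],[0,0,-150,0],[0,0,-180,0],[-40,-10,-180,0.7],[-80,-20,-180,1.5],[-125,-30,-180,2.2],[-170,-42,-180,3],[-215,-53,-180,4],[-260,-64,-180,5],[-295,-72,-180,5.9],[-327,-80,-180,5.9],[-327,-80,-180,5.9],[-327,-80,-150,5.9],[-327,-80,-120,5.9],[-327,-80,-100,5.9],[-327,-80,-100,5.9],[-327,-80,-100,5.9]]]'

```text
time: 7.3
tool_pos: [596.7, 0.8, 168.6]
tcp_rot: [-3.142, -0.0, 1.604]
contact_force: [-0.2, -0.9, 0.4]
grip_width: 9.4
```

Run:
```python
from meas import *
o=bot.get_obs();print(o["tool_pos"],o["tcp_rot"],o["contact_force"],o["grip_width"])
L=[]
for n,(x0,y0,x1,y1),f in(("top",(235,130,325,195),6),("side",(225,165,305,260),6)):
    q,d=avg(n,2);np.savez(f"r_{n}.npz",p=q,d=d)
    L.append(cv2.resize(q[y0:y1,x0:x1],None,fx=f*.75,fy=f*.75,interpolation=cv2.INTER_CUBIC))
h=max(i.shape[0] for i in L)
cv2.imwrite("pics/place.png",np.hstack([cv2.copyMakeBorder(i,0,h-i.shape[0],0,0,0) for i in L]))
```

```text
[596.7   0.8 168.6] [-3.1 -0.   1.6] [-0.2 -0.9  0.4] 9.438277606322803meas.py:7: RuntimeWarning: Mean of empty slice
  return np.mean(P,0).astype(np.uint8),np.nanmean(D,0)
```

View pics/place.png

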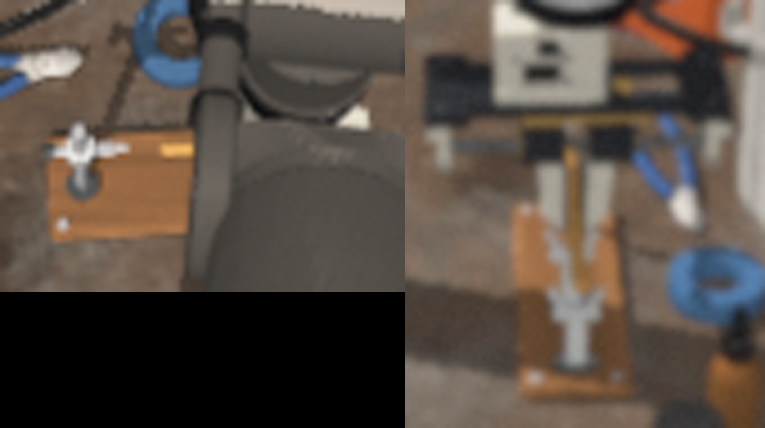

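The side crop shows the rod held level above the forks, with its near end at crop (577,288) and the near fork's prongs at crop x 552 to 600. I'll compare their x positions numerically.

Run:
```python
from meas import *
q=np.load("r_side.npz")["p"];hsv=cv2.cvtColor(q,cv2.COLOR_BGR2HSV).astype(int)
q0=np.load("avg.npz")["ps"];h0=cv2.cvtColor(q0,cv2.COLOR_BGR2HSV).astype(int)
def ony(uv,y):
    c,r=ray("side",uv);return (c+r*((y-c[1])/r[:,1])[:,None])
for v in range(194,236):
    a=np.where((hsv[v,245:285,1]>120)&(hsv[v,245:285,2]>140)&(abs(hsv[v,245:285,0]-17)<4))[0]+245
    b=np.where((h0[v,245:285,1]<60)&(h0[v,245:285,2]>110))[0]+245
    print(v,a.tolist(),b.tolist())
uu=np.array([[255,231],[270,231]]);
for y,z in((-75,105.5),(-32,75),(-32,60),(32,75),(32,60)): print(y,z,proj("side",[[597-.0314*y,y,z]]))
print(bot.get_obs()["tool_pos"],bot.get_obs()["tcp_rot"])
```

```text
194 [] [258, 259, 260, 261, 262, 273, 282]
195 [] [258, 259, 260, 261, 262, 273]
196 [] [258, 259, 260, 261, 262, 283]
197 [] [258, 259, 260, 261, 262, 284]
198 [] [258, 259, 260, 261, 262, 274]
199 [261, 262] [258, 259, 260, 261, 262]
200 [261, 262] [258, 259, 260, 261, 262, 275]
201 [261, 262] [258, 259, 260, 261, 262]
202 [] [258, 259, 260, 261, 262, 276]
203 [] [259, 260, 261, 262, 276, 277]
204 [] [259, 260, 261, 262, 282]
205 [] [259, 260, 261, 277]
206 [] [259, 260, 261, 284]
207 [] [259, 260, 261, 284]
208 [] [258, 259, 260, 261, 284]
209 [] [258, 259, 260, 261, 283, 284]
210 [] [251, 252, 258, 259, 260, 261, 268, 283, 284]
211 [] [251, 252, 258, 259, 260, 261, 267, 268, 283, 284]
212 [] [258, 259, 260, 283, 284]
213 [] [245, 246, 247, 257, 284]
214 [] [245, 246, 247, 257]
215 [250, 270] [245, 246, 247, 257, 258, 266, 267]
216 [250] [245, 246, 247, 256, 257, 258, 265, 266, 267]
217 [] [245, 246, 247, 256, 257, 258, 265, 266, 267]
218 [252, 261, 269, 270] [245, 246, 247, 257, 258, 264, 265, 266, 267]
219 [] [245, 246, 247, 257, 258, 259, 260, 261, 262, 263, 264, 265, 266]
220 
[... 701 characters left out ...]
81, 282]
229 [270] [257, 258, 259, 260, 261, 262, 263, 264, 266, 267, 268, 277, 278, 281]
230 [] [257, 258, 259, 260, 261, 262, 263, 264, 265, 266, 267, 268, 277, 283]
231 [] [257, 258, 259, 260, 261, 262, 263, 264, 265, 266, 267, 268, 277, 282]
232 [271] [257, 258, 259, 260, 261, 262, 263, 264, 265, 266, 267, 278, 284]
233 [] [257, 258, 259, 260, 261, 262, 263, 264, 265, 266, 267, 277, 278, 283]
234 [] [258, 259, 260, 261, 262, 263, 264, 265, 266, 267, 268, 277, 278, 279]
235 [] [258, 259, 260, 261, 262, 263, 264, 265, 266, 267, 277, 278, 279]
-75 105.5 [[263.1 229.6]]
-32 75 [[262.2 228.8]]
-32 60 [[262.1 232.8]]
32 75 [[261.1 215.8]]
32 60 [[261.1 219.8]]
[597.2   0.3 169.7] [3.1 0.  1.6]
```

Fork midlines are at u=262.4 and 261.4, against predicted 262.1 and 261.1. That agrees to within about 1 mm, so I'll lower the rod with a 1 mm shift.

Request:
carry_out --deltas '[[[0,1,10,0],[0,1,20,0],[0,1,28,0],[0,1,33,0],[0,1,37,0],[0,1,39,0],[0,1,39,0],[0,1,39,0]]]'

```text
time: 8.3
tool_pos: [597.8, 0.2, 129.4]
tcp_rot: [3.141, 0.0, 1.603]
contact_force: [0.2, -0.2, 0.3]
grip_width: 9.3
```

Request:
carry_out --deltas '[[[0,0,0,0],[0,0,0,0],[0,0,0,0],[0,0,0,0],[0,0,0,0],[0,0,0,0]]]' --fingers 40

```text
time: 8.9
tool_pos: [597.6, 0.2, 129.2]
tcp_rot: [3.142, 0.0, 1.603]
contact_force: [-0.5, 0.3, 0.8]
grip_width: 39.3
```

Request:
carry_out --deltas '[[[0,0,-10,0],[0,0,-35,0],[0,0,-80,0],[0,0,-120,0],[0,0,-150,0],[-253,-108,-150,18],[-253,-108,-150,18],[-253,-108,-150,18],[-253,-108,-150,18],[-253,-108,-150,18],[-253,-108,-150,18],[-253,-108,-150,18],[-253,-108,-150,18],[-253,-108,-150,18],[-253,-108,-150,18],[-253,-108,-150,18],[-253,-108,-150,18],[-253,-108,-150,18],[-253,-108,-150,18]]]' --fingers 60

```text
time: 10.8
tool_pos: [497.8, -256.1, 279.5]
tcp_rot: [3.141, -0.0, 0.034]
contact_force: [-0.4, 0.2, -0.4]
grip_width: 59.8
```

Run:
```python
from meas import *
o=bot.get_obs();print(o["tool_pos"],o["tcp_rot"][2],o["grip_width"])
L=[]
for n,(x0,y0,x1,y1),f in(("top",(235,140,325,195),5),("side",(180,165,310,320),3)):
    q,d=avg(n,2);np.savez(f"r_{n}.npz",p=q,d=d)
    L.append(cv2.resize(q[y0:y1,x0:x1],None,fx=f*.85,fy=f*.85,interpolation=cv2.INTER_CUBIC))
    if n=="top":
        hsv=cv2.cvtColor(q,cv2.COLOR_BGR2HSV).astype(int)
        m=((hsv[...,1]>120)&(hsv[...,2]>185)&(abs(hsv[...,0]-17)<5)).astype(np.uint8)
        m=cv2.morphologyEx(m,cv2.MORPH_CLOSE,np.ones((3,9)))
        for c in blobs(m,(240,145,322,185),10)[:3]:
            r=cv2.minAreaRect(onz("top",c[:,0],65)[:,:2].astype(np.float32));print("rod",r)
h=max(i.shape[0] for i in L)
cv2.imwrite("pics/seat.png",np.hstack([cv2.copyMakeBorder(i,0,h-i.shape[0],0,0,0) for i in L]))
```

```text
[ 497.8 -256.1  279.5] 0.033607382915231465 59.80611413680753
rod ((595.2749633789062, 30.363080978393555), (8.433490753173828, 94.02452087402344), 1.8199878931045532)meas.py:7: RuntimeWarning: Mean of empty slice
  return np.mean(P,0).astype(np.uint8),np.nanmean(D,0)
```

View pics/seat.png

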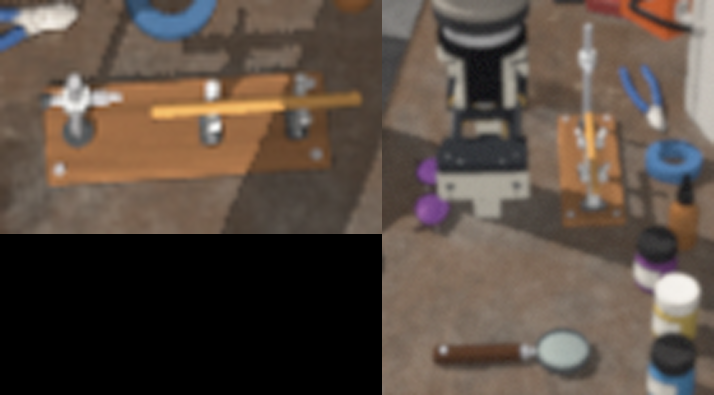

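The top crop shows the rod across both forks, crop columns 152 to 360. The side crop shows the loupe free on the bench, with its lens at crop (563,350) and its tail at (437,352). Next I'll check the rod's height and the loupe from the side view.

Run:
```python
from meas import *
P=onz("side",[[180+(563-382)/2.55,165+350/2.55],[180+(435-382)/2.55,165+353/2.55]],8);print(P)
d=np.load("r_top.npz")["d"]
for u in range(274,318,4):
    Q=dep("top",[[u,v] for v in range(160,172)],d[160:172,u]);k=Q[:,2]>40;print(u,Q[k][:,[0,2]].round().tolist())
```

```text
[[ 566.4 -253.5    8. ]
 [ 437.4 -257.7    8. ]]
274 [[596.0, 69.0], [593.0, 69.0], [590.0, 67.0]]
278 [[600.0, 64.0], [596.0, 68.0], [592.0, 70.0], [591.0, 61.0]]
282 [[598.0, 69.0], [594.0, 73.0], [592.0, 69.0]]
286 [[609.0, 74.0], [608.0, 68.0], [606.0, 63.0], [603.0, 61.0], [598.0, 68.0], [595.0, 69.0], [592.0, 67.0], [591.0, 58.0], [586.0, 68.0], [581.0, 77.0], [578.0, 74.0]]
290 [[598.0, 69.0], [595.0, 68.0], [592.0, 68.0]]
294 [[602.0, 64.0], [597.0, 69.0], [595.0, 65.0], [592.0, 66.0]]
298 [[600.0, 70.0], [597.0, 68.0], [594.0, 70.0], [593.0, 62.0]]
302 [[600.0, 69.0], [597.0, 66.0], [594.0, 66.0]]
306 [[609.0, 66.0], [607.0, 65.0], [605.0, 61.0], [600.0, 68.0], [596.0, 69.0], [594.0, 67.0], [592.0, 60.0], [588.0, 66.0], [583.0, 74.0], [580.0, 71.0]]
310 [[599.0, 69.0], [596.0, 67.0], [594.0, 64.0]]
314 [[602.0, 67.0], [599.0, 69.0], [596.0, 68.0], [594.0, 64.0]]
```

Request:
carry_out --deltas '[[[1,0,45,0],[1,0,90,0],[1,0,135,0],[1,0,175,0],[1,0,195,0],[1,0,205,0],[1,0,210,0],[1,0,211.5,0],[1,0,211.5,0]]]'

```text
time: 11.9
tool_pos: [499.4, -256.5, 68.8]
tcp_rot: [3.14, -0.002, 0.032]
contact_force: [-0.4, -0.6, 0.8]
grip_width: 60.3
```

Request:
carry_out --deltas '[[[0,0,0,0],[0,0,0,0],[0,0,0,0],[0,0,0,0],[0,0,0,0],[0,0,0,0],[0,0,0,0],[0,0,0,0],[0,0,0,0]]]' --fingers 0

```text
time: 12.8
tool_pos: [498.8, -256.1, 67.7]
tcp_rot: [3.141, -0.0, 0.032]
contact_force: [0.3, 0.1, -0.2]
grip_width: 15.6
```

Request:
carry_out --deltas '[[[0,0,-10,0],[0,0,-30,0],[0,0,-60,0],[0,0,-95,0],[0,0,-125,0],[0,0,-140,0],[5,-30,-140,0],[12,-70,-140,0],[19,-115,-140,0],[26,-160,-140,0],[33,-205,-140,0],[38,-235,-140,0],[40.5,-252,-140,0],[40.5,-252,-140,0],[40.5,-252,-125,0],[40.5,-252,-115,0],[40.5,-252,-110,0],[40.5,-252,-110,0],[40.5,-252,-110,0]]]'

```text
time: 14.7
tool_pos: [531.3, -3.4, 177.9]
tcp_rot: [3.141, -0.0, 0.031]
contact_force: [-0.2, -0.2, 0.2]
grip_width: 15.3
```

```bash
cat > lens.py <<'E'
from meas import *
import sys
o=bot.get_obs();print(o["tool_pos"],o["tcp_rot"],o["contact_force"],o["grip_width"])
L=[]
for n,(x0,y0,x1,y1),f in(("top",(235,130,325,195),5),("side",(200,150,310,255),4)):
    q,d=avg(n,3);np.savez(f"l_{n}.npz",p=q,d=d)
    L.append(cv2.resize(q[y0:y1,x0:x1],None,fx=f*.85,fy=f*.85,interpolation=cv2.INTER_CUBIC))
    x,y=np.meshgrid(np.arange(512),np.arange(384));uv=np.c_[x.ravel(),y.ravel()]
    Q=dep(n,uv,d.ravel());k=(abs(Q[:,0]-600)<50)&(abs(Q[:,1])<45)&(Q[:,2]>90)&(Q[:,2]<135)
    Q=Q[k];print(n,len(Q),"zmed",np.median(Q[:,2]),"min/max",Q.min(0),Q.max(0))
    if len(Q)>10:
        A=np.c_[Q[:,:2]-Q[:,:2].mean(0),np.ones(len(Q))];print(" plane",np.linalg.lstsq(A,Q[:,2],rcond=None)[0].round(3))
h=max(i.shape[0] for i in L)
cv2.imwrite(f"pics/{sys.argv[1]}.png",np.hstack([cv2.copyMakeBorder(i,0,h-i.shape[0],0,0,0) for i in L]))
E
python3 -W ignore lens.py hold
```

```text
[531.3  -3.4 177.9] [ 3.1 -0.   0. ] [-0.2 -0.2  0.2] 15.270768033807954Traceback (most recent call last):
  File "lens.py", line 10, in <module>
    Q=Q[k];print(n,len(Q),"zmed",np.median(Q[:,2]),"min/max",Q.min(0),Q.max(0))
                                                             ~~~~~^^^
    return umr_minimum(a, axis, None, out, keepdims, initial, where)
ValueError: zero-size array to reduction operation minimum which has no identity
```

```bash
sed -i 's/Q=Q\[k\];print/Q=Q[k]\n    if len(Q): print/' lens.py; python3 -W ignore lens.py hold
```

```text
[531.4  -3.1 178.2] [ 3.1 -0.   0. ] [ 0.6  0.6 -1.2] 15.42788371945498
side 217 zmed 119.77105484955894 min/max [550.9 -29.7  98.5] [623.7  27.2 124.4]
 plane [  0.    0.  119.7]
```

View pics/hold.png

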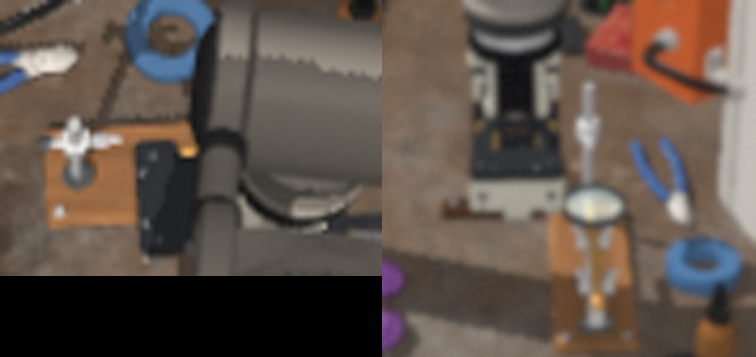

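The side crop shows the lens level above the forks at crop (595,205), clear of the post and rod. It measures about (597, -1), with the plane slope at 0. It needs about 6.5 mm down and 1 mm towards +y.

Request:
carry_out --deltas '[[[0,-0.5,3,0],[0,-1,5,0],[0,-1,6.5,0],[0,-1,6.5,0],[0,-1,6.5,0],[0,-1,6.5,0],[0,-1,6.5,0],[0,-1,6.5,0],[0,-1,6.5,0]]]'

```text
time: 16.05
tool_pos: [531.2, -1.9, 171.3]
tcp_rot: [3.141, -0.0, 0.032]
contact_force: [0.5, 0.4, -0.4]
grip_width: 15.6
```

```bash
python3 -W ignore lens.py final
python3 - <<'E'
from meas import *
for n,k in(("top","d"),("side","ds")):
    a=np.load("avg.npz")[k];b=np.load(f"l_{n}.npz")["d"]
    # pointer/collar pixels
    uv=[(u,v) for u,v in ([(u,163) for u in range(257,263)] if n=="top" else [(260,191),(260,192),(261,191),(261,192),(260,186),(261,186)])]
    print(n,[(round(a[v,u]-b[v,u],1)) for u,v in uv])
    d=np.load(f"l_{n}.npz")["d"]
# rod end still seen in side view
q=np.load("l_side.npz");h=cv2.cvtColor(q["p"],cv2.COLOR_BGR2HSV).astype(int)
m=((h[...,1]>110)&(h[...,2]>150)&(abs(h[...,0]-17)<5)).astype(np.uint8)
for c in blobs(m,(250,195,275,245),4): print(cv2.boundingRect(c))
print("rod end expected",proj("side",[[599,-72,65]]))
E
```

```text
[531.2  -1.9 171.3] [ 3.1 -0.   0. ] [ 0.5  0.4 -0.4] 15.599449321456607
side 219 zmed 113.26537259452505 min/max [550.9 -28.1 106. ] [623.8  29.4 117. ]
 plane [  0.   0. 113.]
top [np.float32(3.1), np.float32(-2.3), np.float32(1.1), np.float32(2.7), np.float32(-0.0), np.float32(-1.3)]
side [np.float32(-0.8), np.float32(3.9), np.float32(0.7), np.float32(-4.3), np.float32(-0.2), np.float32(-0.7)]
(250, 215, 9, 15)
(266, 218, 7, 16)
(262, 235, 3, 6)
rod end expected [[262.7 240.2]]
```

View pics/final.png

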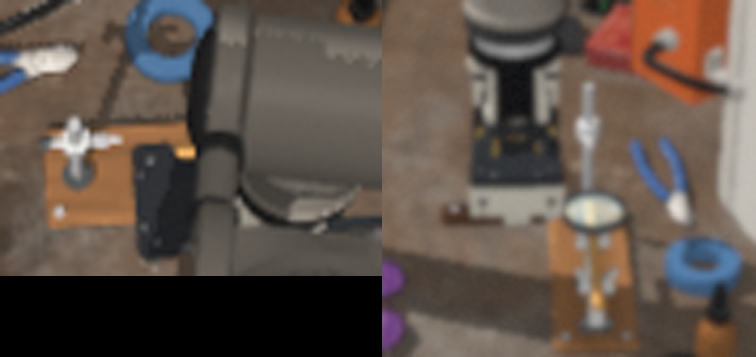

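The lens is held level at about (597, 1) mm. The pointer hasn't moved, and the rod end is still where the seated rod puts it. Handing in.

```bash
python3 -c "
from plant import bot
print(bot.close_job())"
```

```text
the job is handed in; nothing more can be done
None
```

I laid the glass rod across both forks and let go of it. I then picked up the reading lens by its handle, held it over the midpoint between the forks at the pointer's height, and handed the job in at about 16 s of the 54 s allowed. The hand-in gave no verdict.

What the last checks showed:
- **Rod:** With the gripper clear, the depth readings put its top at about 69 mm along its whole length, against 70 mm for a seated rod. Its direction was 1.8°, the same as the stand's, and its middle was about 2 mm from midway. At the end only its two ends were in view, and the near one was where a seated rod's should be.
- **Lens:** Its centre was at about (597, 1) mm, against the midpoint between the forks at about (597, 0) mm. It was level, about 111 mm up by the arm's position. The pointer measured about 111 mm.
- **Gripper:** It was closed at 15.6 mm on the handle, and the outside force on the tool was under 1 N.
- **Pointer:** It showed no shift beyond the camera noise of about 4 mm.
- **Other things on the bench:** I did not measure them at the end. Those visible in the last picture looked undisturbed.

Two checks disagreed slightly:
- **Camera positions:** The top and side cameras differed by 1 to 4 mm in x for the stand and the lens on the bench, so I used values in between. At the end the arm hid the lens from the top camera, so its final position rests on the side camera and the arm's own reading.
- **Lens height:** The side camera saw the lens's upper surface at about 113 mm. That fits the 111 mm only if the glass stands 2 to 3 mm above its middle, which is within the 6 mm allowed.

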